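# Swing a tube rack home in the sample reader and bolt it

### The arm

A 6-joint arm with a two-finger parallel gripper is mounted at the origin on the work surface. World frame = base frame: x ahead of the robot, y to its left, z up, the work surface at z = 0. Lengths are in m, angles in rad, forces in N, time in s.
With the tool pointing down it reaches from about 0.3 to 0.775 m from the base axis. Payload 14.6 kg.
Tool frame: the origin (TCP) lies at the very end of the fingers, on their centre line; the grasp point (between the pads) lies 19 mm behind it; z points along the fingers, y is the line along which they close (so a half turn about z gives the same grasp; the last joint's range is limited). The gripper opens to 94 mm and grips with 3 to 60 N. Pads are 16 mm wide; open, the fingers measure 119 mm over their backs; the gripper's body (75 mm by 177 mm) begins 78 mm behind the grasp point.
Start: joints at [-1.184, 0.3, 1.521, -0, 1.321, -0.067], TCP at [0.241, -0.494, 0.205] pointing down, gripper open.
Joint ranges: [-3.03, 3.03], [-0.79, 2.21], [0.23, 2.52], [-1.04, 4.18], [0, 3.07], [-2.55, 2.55]. Speed limits (rad/s): [2.22, 2.22, 2.57, 3.14, 3.14, 3.14].

### API

Orientations are given as [roll, pitch, yaw] about the fixed x, y, z axes, in that order (R = Rz(yaw) Ry(pitch) Rx(roll)).
In Python, from station import ctrl gives the robot as it stands.
- The arm moves only by the tool carry_out, never from a script. Its argument "motion" is text: rows parted by semicolons, each of 7 numbers parted by spaces: the shift along the world's x, y, z in m, then the turn, a rotation vector about the world's x, y, z in degrees, then the closure in counts, from 0 (fully open) to 255 (shut). In form: dx dy dz wx wy wz hand; .... A call has 1 to 20 rows; each row shifts and turns the commanded pose from where the row before left it; what a row does not reach is not made up. A row lasts 1/12 s, in which the tool goes at most 41.7 mm and 7.16 degrees, less where a joint would pass 70% of its speed; a pose out of reach is approached as far as the arm can. A call is refused whole if a number of a shift passes 0.0417 or a number of a turn 7.16, either way. A call with a gripper value outside its range is refused whole. The fingers move at their own pace and stop on an object; "grip_force" is the grip in N (left out, the last holds). Time passes only in rows, so rows that do not move let the fingers close. It gives the time, the measured TCP pose, the force, the opening and the grip force at its end, in the units of the state.
- ctrl.get_obs(): the state, without advancing time (a new reading comes with each control period).
- ctrl.camera(name): name is "side" or "top"; returns a dict with "pixels" (400x640x3 uint8, red, green, blue), "range_z" (400x640 float32, m along the optical axis (not along the pixel's ray), 0 where there is no reading), "K" (3x3 intrinsics, pixels), "position" and "attitude" of the camera in the world. Camera axes: x right, y up, looking along -z (the intrinsics and any distortion apply to the point x, -y, -z); pixel columns grow to the right and rows downward; lengths in m; the calibration is good to about 2 mm. A picture is of the moment at which its call begins.
- ctrl.hand_in(): hands the job in; it is judged then, once.
The state is a dict: "time_s": time; "qpos": joint angles; "joint_vel": joint speeds; "tau": joint torques, N m; "ee_pos": TCP position; "eef_rot": TCP orientation; "force": force on the tool from outside, world axes, zero at the start; "moment": the same for the moment, N m; "grip_width": finger opening in m; "grip_force": force on a finger pad.
Only numpy, scipy, OpenCV 4.12 (cv2) and the standard library are available. Lean on these libraries where they do the work, as an engineer would, in place of code of your own. Each camera call takes 0.05 s, during which the arm holds its last target. There are 200 camera calls.

### The job

Swing the long tube rack round on its pivot pin, keeping it flat on the deck and pushing gently (never with more than 18 N) near its free end, past the sprung roller until it rests fully home against the end stop. Then push the bolt's tab all the way across so that the bolt locks in front of the rack, and let go. The stop's setting varies, so feel for it, and leave everything else on the bench where it is.

Things in the scene. Friction and masses are not known exactly. Their poses are not given: they have to be found in the camera images.
- dock: sample reader with aluminium loading deck 10 mm thick; fixed, placed differently each time. Origin: axis of the steel pivot pin (12 mm thick, top 52 mm above bench), at bench height. x: the way the rack is pushed, away from the robot; y: along the deck from pin to end stop; z up. Deck x -190 to 120, y -50 to 370 mm. White housing 150 mm tall at y -220 to -50 mm.
- stop_face (a point): fixed dock point on the steel end stop's face at its MIDDLE setting (dock x 18, y 220 mm, 28 mm above bench). The real stop is clamped anywhere up to 0.08 rad round the pin either way (18 mm nearer or farther here), not reported: feel for it. Face y 200 to 315 mm, 41 mm tall. The stop carries a sprung roller in the path of the rack's nose, and the bolt; both go with it.
- rack: long slick grey plastic rack of capped tubes, loose, 0.4 kg, flat on the deck, a hole in one end over the pin. Origin: hole axis, underside (10 mm above bench); y axis along the rack to its free end. Body x -18 to 18, y -18 to 235 mm, 36 mm tall, tube caps to 60 mm. Starts with the free end swung 0.3 to 0.5 rad towards the robot. When home it lies along the dock's y, within 0.085 rad.
- rack_end (a point): middle of the rack body's free end face: 235 mm from the pin, 18 mm above the rack's underside. A rounded nose 16 mm thick juts 20 mm further on the far (+x) side. Pushed near here the rack slides under 2 N; some 18 mm before home the nose meets the sprung roller, passed with 5 to 11 N; in the last 6 mm the roller helps it on to rest against the stop.
- bolt (a joint): bolt on the stop; travel in m: 0 back (starts 0 to 0.005), 0.040 fully across. With the rack home, its upright steel tab stands in the rack's frame at x -78 to -20, y 314 to 322 mm, z 8 to 44 mm (steel housing from x -12 mm on): push it towards the pin (rack -y), 3 to 5 N; it stays where left. Its bar slides past 3 mm in front of a home rack, but runs into the end of one not home.
- vial: small closed glass jar with blue cap, 34 mm across, 58 mm tall, on the deck on the robot's side of the rack near the pin; origin at the centre of its underside
- beaker: small open glass beaker, 48 mm across, 60 mm tall, on the deck behind the rack; origin at the centre of its underside
- reagent: glass jar with blue cap, 70 mm across, 120 mm tall, on the bench to the left of the deck; origin at the centre of its underside
- tip_box: open box of yellow pipette tips, 85 x 120 x 55 mm, on the bench left of and nearer than the deck; origin at the centre of its underside
- timer: small grey lab timer 40 x 30 x 16 mm lying on the deck, on the robot's side of the rack; origin at the centre of its underside

How it is judged:
By the outcome, as a careful person would: the job done as asked, in the order asked, and still so for the second after the job is handed in, with the robot touching nothing.
It also fails if it takes over 58 s, if anything falls off the work surface, if the arm or the gripper's body presses on something with over 40 N, if the wrist force passes 120 N, or if a joint passes its speed limit or range.

## Working session

There is one attempt and no reset: what is moved stays moved. The work goes in short steps, Python scripts to look and compute and a tool call to move; the robot and the scene stay as the last step left them, time stands still between calls to the robot, and variables do not carry over. Pictures are saved under pics/ and viewed, at most 10 in all, crops included, and the job is handed in when it is done.

Besides the shell and the picture viewer there is one more tool, called as name(argument=value, ...) on one line, values as JSON. carry_out: Moves the arm, as the interface text tells. Its arguments: {"type":"object","properties":{"motion":{"type":"string"},"grip_force":{"type":"number"}},"required":["motion"]}

```bash
mkdir -p pics
cat > h.py <<'E'
import numpy as np, cv2
from station import ctrl
from scipy.spatial.transform import Rotation as R
def att(a):
    a=np.array(a,float)
    if a.shape==(3,3): return a
    if a.size==4: return R.from_quat(a).as_matrix()
    return R.from_euler('xyz',a).as_matrix()
def cloud(c):
    K=c['K'];z=c['range_z'];v,u=np.mgrid[:z.shape[0],:z.shape[1]]
    p=np.stack([(u-K[0,2])/K[0,0]*z,-(v-K[1,2])/K[1,1]*z,-z],-1)
    return p@att(c['attitude']).T+np.array(c['position'])
E
python3 - <<'E'
from h import *
for n in('top','side'):
    c=ctrl.camera(n); cv2.imwrite(f'pics/{n}0.png',c['pixels'][:,:,::-1]); np.savez(f'{n}0.npz',**{k:np.array(c[k]) for k in c})
    print({k:c[k] for k in c if k not in('pixels','range_z')})
print(ctrl.get_obs())
E
```

```text
{'K': array([[431.43673718,   0.        , 321.08310078],
       [  0.        , 431.43673718, 194.48119152],
       [  0.        ,   0.        ,   1.        ]]), 'position': array([0.42032108, 0.10925775, 0.91936393]), 'attitude': array([ 0.17316136,  0.00479494, -1.56247647])}
{'K': array([[392.49565446,   0.        , 312.83562938],
       [  0.        , 392.49565446, 195.78116336],
       [  0.        ,   0.        ,   1.        ]]), 'position': array([ 0.34686685, -0.37240567,  0.59592926]), 'attitude': array([ 0.76968432,  0.00471818, -0.4220724 ])}
{'time_s': 0.1, 'qpos': array([-1.18362575e+00,  3.00414061e-01,  1.52153935e+00, -2.07009868e-05,
        1.32073239e+00, -6.66137672e-02]), 'joint_vel': array([ 0.00114408, -0.00078605, -0.00151516, -0.00126259, -0.00021801,
       -0.00049084]), 'tau': array([ 1.22976227e-03, -5.32642579e+01, -3.53285122e+01,  7.09401886e-02,
        2.34904687e-02, -4.61451873e-05]), 'ee_pos': array([ 0.24099313, -0.49410848,  0.20493528]), 'eef_rot': array([-3.14050059e+00, -5.27579609e-05,  4.53789446e-01]), 'force': array([-0.57749162, -0.27995539, -0.18536737]), 'moment': array([0.00174925, 0.0052364 , 0.04593288]), 'grip_force': 0.0, 'grip_width': 0.09395893289964942}
```

View pics/top0.png

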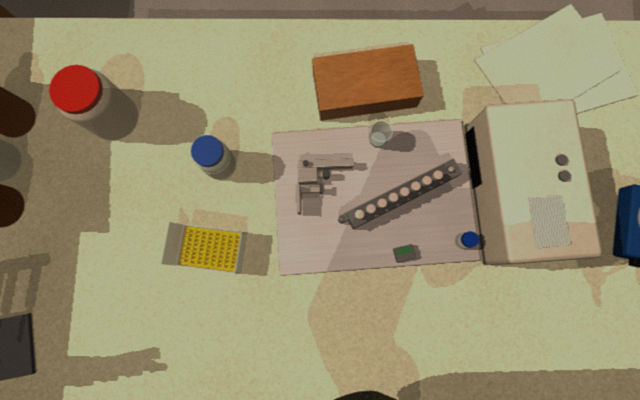

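View pics/side0.png

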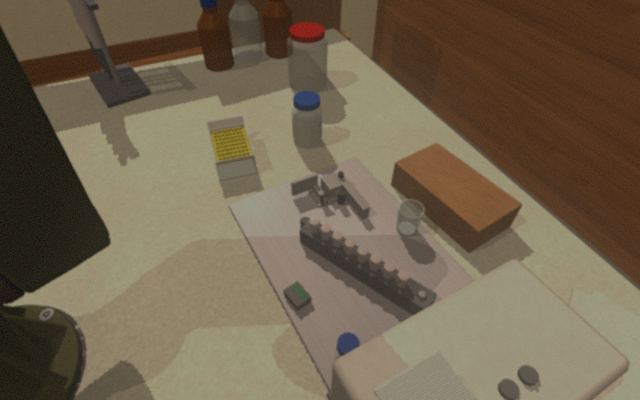

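Run:
```python
from h import *
c=dict(np.load('top0.npz')); P=cloud(c); z=P[...,2]
def px(u,v): return P[v,u].round(4)
for n,uv in dict(deckTL=(278,136),deckBL=(284,270),deckBR=(475,255),deckTR=(458,124),tab=(298,200),rackend=(347,218),pinend=(452,168),vial=(470,239),timer=(405,252),beaker=(380,130),bench=(250,330)).items(): print(n,px(*uv))
m=((z>.006)&(z<.016)).astype('uint8'); m[:, :265]=0; m[:,490:]=0
m=cv2.morphologyEx(m,cv2.MORPH_OPEN,np.ones((3,3)))
pts=P[m>0][:,:2].astype('float32')*1000
r=cv2.minAreaRect(pts); print(r, cv2.boxPoints(r))
m2=((z>.035)&(z<.08)).astype('uint8')
n,l,s,ce=cv2.connectedComponentsWithStats(m2)
for i in range(1,n):
    if s[i,4]>30 and 270<ce[i][0]<480:
        q=P[l==i]; rr=cv2.minAreaRect(q[:,:2].astype('float32')*1000); print(s[i],rr,q[:,2].max(),cv2.boxPoints(rr).round().tolist())
cv2.imwrite('pics/crop0.png',cv2.resize(c['pixels'][110:280,265:485,::-1],None,fx=3.5,fy=3.5,interpolation=cv2.INTER_CUBIC))
```

```text
deckTL [0.7092 0.2106 0.0088]
deckBL [0.4195 0.1907 0.0094]
deckBR [ 0.4538 -0.208   0.0072]
deckTR [ 0.7393 -0.1852  0.0091]
tab [0.5601 0.1615 0.0529]
rackend [0.525  0.0615 0.0445]
pinend [ 0.6293 -0.1544  0.0525]
vial [ 0.4826 -0.1787  0.068 ]
timer [ 0.458  -0.0583  0.0264]
beaker [ 0.7199 -0.0116  0.0223]
bench [0.2978 0.2584 0.001 ]
((656.1328125, -31.92950439453125), (454.7665710449219, 502.6107177734375), 4.742823123931885) [[ 408.74936  199.71454]
 [ 450.30685 -301.17517]
 [ 903.51624 -263.57355]
 [ 861.95874  237.31616]]
[ 312   44  112   72 6026] ((823.6937866210938, 19.16351318359375), (122.37422943115234, 220.16256713867188), 8.838102340698242) 0.06984741773478931 [[746.0, 119.0], [780.0, -99.0], [901.0, -80.0], [867.0, 137.0]]
[370 120  23  26 303] ((703.3150634765625, -7.463029861450195), (46.95174789428711, 45.4726448059082), 0.6207924485206604) 0.0726760274833852 [[680.0, 15.0], [680.0, -30.0], [727.0, -30.0], [727.0, 16.0]]
[298 158  56  25 703] ((626.8253173828125, 105.62836456298828), (46.690311431884766, 116.52720642089844), 2.706666946411133) 0.0548884386556328
[... 208 characters left out ...]
847367 [[496.0, 65.0], [621.0, -178.0], [653.0, -162.0], [528.0, 81.0]]
[323 169   7   9  48] ((619.9838256835938, 104.8714599609375), (15.82804012298584, 12.524942398071289), 0.43302440643310547) 0.043829556612292375 [[612.0, 111.0], [612.0, 99.0], [628.0, 99.0], [628.0, 111.0]]
[296 185   5  29 120] ((563.54931640625, 160.9551544189453), (56.225982666015625, 8.08834171295166), 3.4390649795532227) 0.05671129505514594 [[535.0, 163.0], [536.0, 155.0], [592.0, 159.0], [591.0, 167.0]]
[458 231  21  18 291] ((482.89923095703125, -179.8326416015625), (31.356412887573242, 31.38117218017578), 66.82041931152344) 0.07044624834681634 [[462.0, -188.0], [491.0, -200.0], [503.0, -172.0], [475.0, -159.0]]
```

View pics/crop0.png

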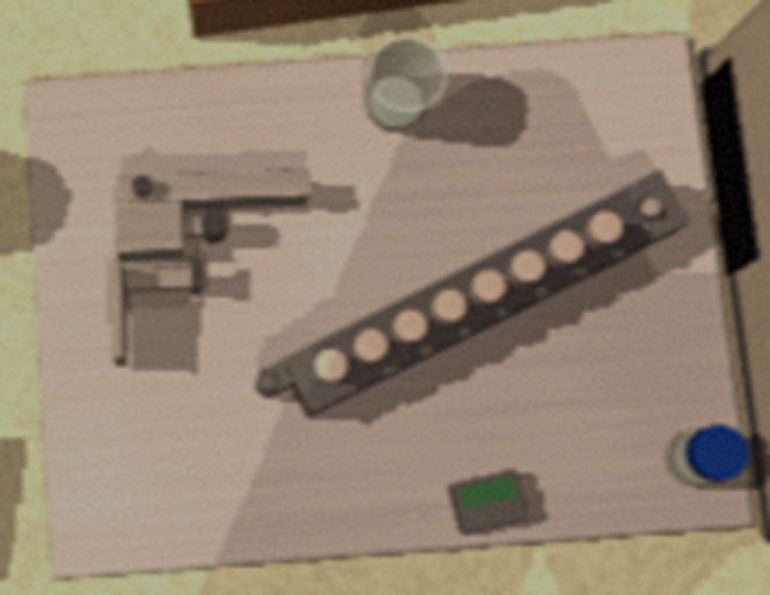

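Top view: the pin (pixel ~452,168) comes out at about (0.629, -0.154). The rack is at 0.475 rad. The tab (298,200) centres at (0.5635, 0.161), which puts home near 0.052 rad. The sizes match those given.

carry_out(motion="0.008 0.016 0 0 0 0 255;0.016 0.032 0 0 0 0 255;0.016 0.032 0 0 0 0 255;0.016 0.032 0 0 0 0 255;0.016 0.032 0 0 0 0 255;0.016 0.032 0 0 0 0 255;0.016 0.032 0 0 0 0 255;0.016 0.032 0 0 0 0 255;0.016 0.032 0 0 0 0 255;0.016 0.032 0 0 0 0 255;0.016 0.032 0 0 0 0 255;0.016 0.032 0 0 0 0 255;0.016 0.032 0 0 0 0 255;0.016 0.032 0 0 0 0 255;0.016 0.032 0 0 0 0 255;0.016 0.032 0 0 0 0 255;0.012 0.014 0 0 0 0 255;0 0 0 0 0 0 255;0 0 0 0 0 0 255", grip_force=20)

```text
time_s: 1.68
ee_pos: [0.501, 0.0162, 0.2049]
eef_rot: [-3.141, 0.001, 0.455]
force: [-0.3, -0.5, -0.6]
grip_width: 0.0005
grip_force: 0.0
```

carry_out(motion="0 0 -0.03 0 0 0 255;0 0 -0.03 0 0 0 255;0 0 -0.03 0 0 0 255;0 0 -0.03 0 0 0 255;0 0 -0.03 0 0 0 255;0 0 -0.02 0 0 0 255;0 0 -0.01 0 0 0 255;0 0 0 0 0 0 255;0 0 0 0 0 0 255")

```text
time_s: 2.43
ee_pos: [0.5012, 0.0151, 0.0261]
eef_rot: [3.141, -0.0, 0.453]
force: [0.7, -0.9, 0.0]
grip_width: 0.0005
grip_force: 0.0
```

Run:
```python
from h import *
c=ctrl.camera('side'); P=cloud(c); print(ctrl.get_obs()['force'])
cv2.imwrite('pics/s1.png',cv2.resize(c['pixels'][130:330,200:460,::-1],None,fx=3,fy=3,interpolation=cv2.INTER_CUBIC))
p=np.array([629,-154.])
for th in np.arange(.475,.02,-.03): print(round(th,3),(p+212*np.array([-np.sin(th),np.cos(th)])-26*np.array([np.cos(th),np.sin(th)])).round(1))
```

```text
[ 0.43186801 -0.26039029 -0.04196906]
0.475 [508.9  22.6]
0.445 [514.3  26.2]
0.415 [519.7  29.5]
0.385 [525.3  32.7]
0.355 [530.9  35.7]
0.325 [536.7  38.6]
0.295 [542.5  41.3]
0.265 [548.4  43.8]
0.235 [554.4  46.1]
0.205 [560.4  48.3]
0.175 [566.5  50.2]
0.145 [572.6  52. ]
0.115 [578.8  53.6]
0.085 [585.1  55. ]
0.055 [591.4  56.3]
0.025 [597.7  57.3]
```

View pics/s1.png

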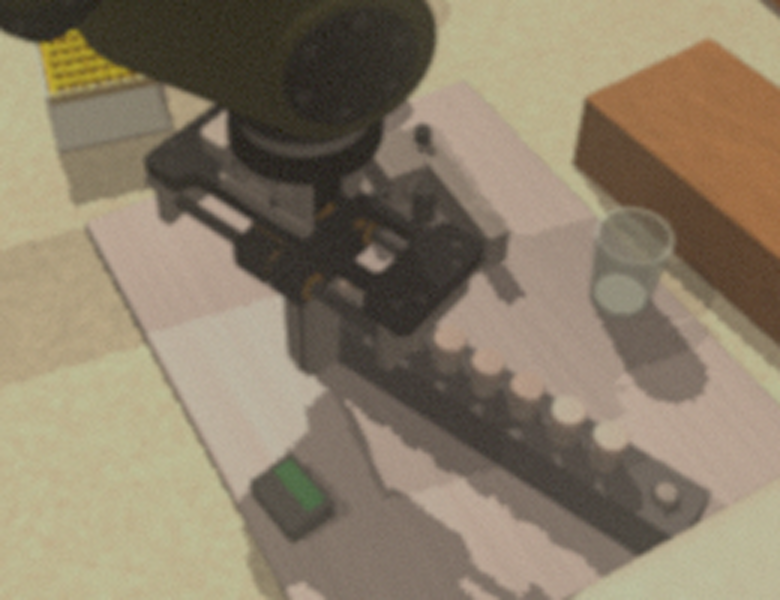

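The fingers (315,340 in the crop) stand next to the rack's free end, clear of the timer and caps. I'll start swinging along the arc.

carry_out(motion="0.003 0.003 0 0 0 0 255;0.003 0.003 0 0 0 0 255;0.0025 0.002 0 0 0 0 255;0.0027 0.0018 0 0 0 -0.86 255;0.0027 0.0018 0 0 0 -0.86 255;0.0027 0.0016 0 0 0 -0.86 255;0.0027 0.0016 0 0 0 -0.86 255;0.0028 0.0016 0 0 0 -0.86 255;0.0028 0.0016 0 0 0 -0.86 255;0.0028 0.0015 0 0 0 -0.86 255;0.0028 0.0015 0 0 0 -0.86 255;0.0029 0.0015 0 0 0 -0.86 255;0.0029 0.0014 0 0 0 -0.86 255")

```text
time_s: 3.57
ee_pos: [0.5377, 0.0397, 0.0254]
eef_rot: [-3.142, 0.0, 0.302]
force: [-0.7, -0.4, -0.1]
grip_width: 0.0001
grip_force: 0.3
```

carry_out(motion="0.0029 0.0013 0 0 0 -0.86 255;0.0029 0.0013 0 0 0 -0.86 255;0.0029 0.0012 0 0 0 -0.86 255;0.003 0.0012 0 0 0 -0.86 255;0.003 0.0011 0 0 0 -0.86 255;0.003 0.0011 0 0 0 -0.86 255;0.003 0.001 0 0 0 -0.86 255;0.003 0.001 0 0 0 -0.86 255;0.002 0.001 0 0 0 -0.5 255;0.001 0 0 0 0 0 255")

```text
time_s: 4.4
ee_pos: [0.5644, 0.0499, 0.0254]
eef_rot: [-3.142, -0.0, 0.174]
force: [-1.7, -0.5, 0.3]
grip_width: 0.0005
grip_force: 0.4
```

```bash
cat >> h.py <<'E'
def rackang():
    c=ctrl.camera('side'); P=cloud(c); z=P[...,2]
    c2=ctrl.camera('top'); P2=cloud(c2)
    return c,c2,P,P2
E
python3 - <<'E'
from h import *
c,c2,P,P2=rackang(); o=ctrl.get_obs(); print(o['force'],o['ee_pos'],o['eef_rot'])
a=cv2.resize(c2['pixels'][130:260,275:485,::-1],None,fx=3.6,fy=3.6,interpolation=cv2.INTER_CUBIC)
cv2.imwrite('pics/t2.png',a)
E
```

```text
[ 0.46539906 -0.44440408 -0.64271804] [0.56429259 0.04979921 0.0254739 ] [ 3.14156091e+00 -2.41912079e-04  1.75102401e-01]
```

View pics/t2.png

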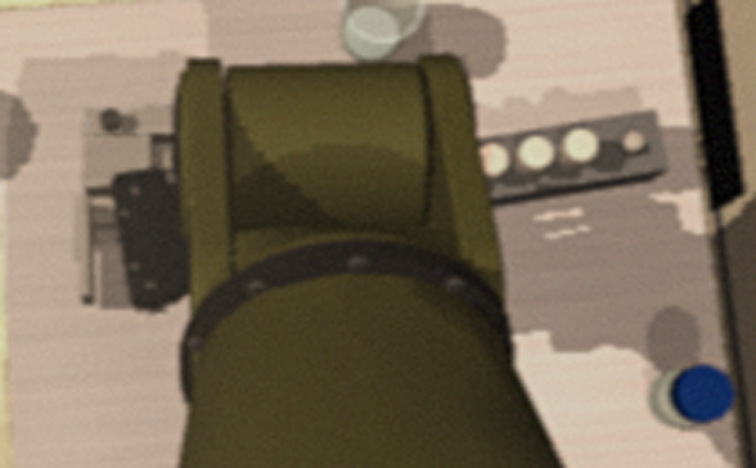

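The rack (490–660, 150 in the crop) has swung to about 0.17 rad, with the vial and beaker undisturbed. I'll creep up to the roller.

carry_out(motion="0.0015 0.0004 0 0 0 -0.4 255;0.0015 0.0004 0 0 0 -0.4 255;0.0015 0.0004 0 0 0 -0.4 255;0.0015 0.0004 0 0 0 -0.4 255;0.0015 0.0003 0 0 0 -0.4 255;0.001 0.0003 0 0 0 -0.4 255")

```text
time_s: 5.0
ee_pos: [0.5728, 0.052, 0.0255]
eef_rot: [-3.142, -0.0, 0.132]
force: [-0.3, -0.8, 0.3]
grip_width: 0.0003
grip_force: 0.4
```

carry_out(motion="0.001 0.0002 0 0 0 -0.3 255;0.001 0.0002 0 0 0 -0.3 255;0.001 0.0002 0 0 0 -0.3 255")

```text
time_s: 5.25
ee_pos: [0.5757, 0.0526, 0.0254]
eef_rot: [-3.142, 0.0, 0.117]
force: [-2.0, -0.4, 0.2]
grip_width: 0.0003
grip_force: 0.4
```

carry_out(motion="0.001 0.0002 0 0 0 -0.3 255;0.001 0.0002 0 0 0 -0.3 255")

```text
time_s: 5.42
ee_pos: [0.5773, 0.0529, 0.0253]
eef_rot: [3.141, 0.001, 0.106]
force: [-6.0, -2.3, 1.7]
grip_width: 0.0005
grip_force: 2.9
```

carry_out(motion="0.001 0.0002 0 0 0 -0.3 255;0.001 0.0002 0 0 0 -0.3 255")

```text
time_s: 5.58
ee_pos: [0.5788, 0.0533, 0.0252]
eef_rot: [-3.142, 0.002, 0.096]
force: [-6.3, -1.7, 2.8]
grip_width: 0.0004
grip_force: 3.4
```

carry_out(motion="0.001 0.0002 0 0 0 -0.2 255;0.001 0.0002 0 0 0 -0.2 255")

```text
time_s: 5.75
ee_pos: [0.5809, 0.0538, 0.0252]
eef_rot: [-3.141, 0.002, 0.089]
force: [-5.5, -0.1, 1.9]
grip_width: 0.0007
grip_force: 2.6
```

carry_out(motion="0.001 0.0002 0 0 0 -0.2 255;0.001 0.0002 0 0 0 -0.2 255")

```text
time_s: 5.92
ee_pos: [0.5832, 0.0542, 0.0252]
eef_rot: [-3.141, 0.001, 0.082]
force: [-4.0, -0.0, 0.2]
grip_width: 0.0008
grip_force: 1.6
```

carry_out(motion="0.001 0.0002 0 0 0 -0.2 255;0.001 0.0002 0 0 0 -0.2 255")

```text
time_s: 6.08
ee_pos: [0.5857, 0.0546, 0.0254]
eef_rot: [-3.142, 0.0, 0.075]
force: [-2.2, -0.1, -0.9]
grip_width: 0.0004
grip_force: 0.9
```

carry_out(motion="0.001 0.0002 0 0 0 -0.2 255")

```text
time_s: 6.17
ee_pos: [0.5869, 0.0548, 0.0255]
eef_rot: [3.142, -0.0, 0.072]
force: [-1.6, 0.6, -0.5]
grip_width: 0.0004
grip_force: 0.6
```

Past the roller's peak. Now I'll feel for the stop.

carry_out(motion="0.001 0.0001 0 0 0 -0.2 255;0.001 0.0001 0 0 0 -0.2 255")

```text
time_s: 6.33
ee_pos: [0.5891, 0.055, 0.0257]
eef_rot: [3.142, -0.001, 0.064]
force: [-0.2, -0.2, -0.4]
grip_width: 0.0007
grip_force: 0.0
```

carry_out(motion="0.001 0.0001 0 0 0 -0.2 255")

```text
time_s: 6.42
ee_pos: [0.5901, 0.055, 0.0257]
eef_rot: [3.142, -0.001, 0.061]
force: [-0.2, -0.1, 0.8]
grip_width: 0.0003
grip_force: 0.0
```

carry_out(motion="0.001 0.0001 0 0 0 -0.1 255")

```text
time_s: 6.5
ee_pos: [0.591, 0.0552, 0.0256]
eef_rot: [3.142, -0.001, 0.059]
force: [0.0, -0.1, -0.2]
grip_width: 0.0003
grip_force: 0.0
```

carry_out(motion="0.0005 0 0 0 0 0 255;0 0 0 0 0 0 255")

```text
time_s: 6.67
ee_pos: [0.5912, 0.0552, 0.0255]
eef_rot: [3.142, -0.0, 0.06]
force: [-0.9, 0.4, -0.3]
grip_width: 0.0003
grip_force: 0.0
```

carry_out(motion="0.001 0 0 0 0 0 255;0 0 0 0 0 0 255")

```text
time_s: 6.83
ee_pos: [0.5913, 0.0551, 0.0252]
eef_rot: [-3.142, 0.002, 0.06]
force: [-5.5, -0.2, 2.3]
grip_width: 0.0008
grip_force: 2.9
```

carry_out(motion="0.0007 0 0 0 0 0 255;0 0 0 0 0 0 255")

```text
time_s: 7.0
ee_pos: [0.5914, 0.0551, 0.025]
eef_rot: [-3.141, 0.004, 0.06]
force: [-8.8, -0.9, 3.8]
grip_width: 0.0004
grip_force: 5.0
```

carry_out(motion="0.0007 0 0 0 0 0 255;0 0 0 0 0 0 255")

```text
time_s: 7.17
ee_pos: [0.5914, 0.0552, 0.0248]
eef_rot: [-3.141, 0.006, 0.06]
force: [-14.7, -0.6, 6.6]
grip_width: 0.0003
grip_force: 7.3
```

Firm stop at x = 0.591, about 15 N, with the rack at about 0.055 rad as the camera gave. I'll back away and go round beyond the tab.

carry_out(motion="-0.002 0 0 0 0 0 255;-0.003 0 0 0 0 0 255;-0.008 0 0 0 0 0 255;-0.015 0 0 0 0 0 255;-0.01 0 0 0 0 0 255;0 0 0.03 0 0 0 255;0 0 0.03 0 0 0 255;0 0 0.03 0 0 0 255;0 0.03 0 0 0 0 255;0 0.03 0 0 0 0 255;0 0.03 0 0 0 0 255;0 0.03 0 0 0 0 255;0 0.017 0 0 0 0 255;0 0 0 0 0 0 255;0 0 0 0 0 0 255")

```text
time_s: 8.42
ee_pos: [0.5551, 0.1925, 0.1153]
eef_rot: [3.142, -0.0, 0.061]
force: [0.7, 0.0, 0.8]
grip_width: 0.0003
grip_force: 0.0
```

Run:
```python
from h import *
c,c2,P,P2=rackang(); o=ctrl.get_obs(); print(o['ee_pos'],o['force'])
z=P2[...,2]
caps=P2[((z>.06)&(z<.08)&(P2[...,0]>.55)&(P2[...,0]<.66)&(P2[...,1]<.07)&(P2[...,1]>-.16))]
print(len(caps), cv2.fitLine(caps[:,:2].astype('float32'),cv2.DIST_L2,0,.01,.01).ravel() if len(caps)>20 else '')
a=cv2.resize(c['pixels'][110:310,200:460,::-1],None,fx=3,fy=3,interpolation=cv2.INTER_CUBIC)
cv2.imwrite('pics/s3.png',a)
```

```text
[0.55537447 0.19130119 0.1154236 ] [-0.18334128  0.10379419 -1.04391804]
564 [ 0.04618368 -0.99893296  0.62158984 -0.02871831]
```

View pics/s3.png

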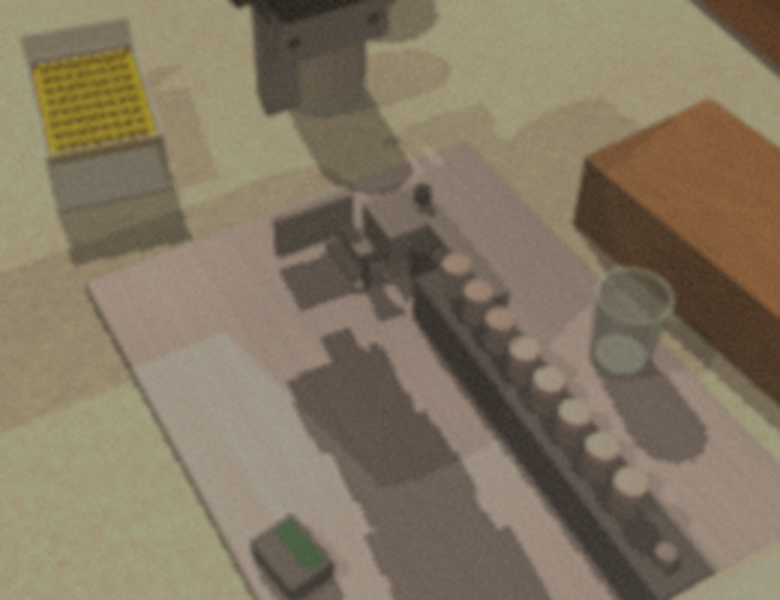

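The rack is home along the stop (430–700 in the crop), and the fingers are above and beyond the tab (315,220). I'll descend and approach it.

carry_out(motion="0 0 -0.03 0 0 0 255;0 0 -0.03 0 0 0 255;0 0 -0.017 0 0 0 255;0 0 -0.008 0 0 0 255;0 0 0 0 0 0 255;0.0002 -0.003 0 0 0 0 255;0.0002 -0.003 0 0 0 0 255;0 -0.002 0 0 0 0 255;0 -0.002 0 0 0 0 255")

```text
time_s: 9.27
ee_pos: [0.5564, 0.1819, 0.0315]
eef_rot: [-3.141, -0.002, 0.059]
force: [-1.1, -0.3, -0.0]
grip_width: 0.0009
grip_force: 0.0
```

carry_out(motion="0.0001 -0.002 0 0 0 0 255;0.0001 -0.002 0 0 0 0 255;0.0001 -0.002 0 0 0 0 255;0.0001 -0.002 0 0 0 0 255")

```text
time_s: 9.6
ee_pos: [0.5565, 0.1743, 0.0308]
eef_rot: [-3.141, -0.001, 0.06]
force: [0.3, 2.9, 2.3]
grip_width: 0.0004
grip_force: 1.6
```

carry_out(motion="0.0001 -0.002 0 0 0 0 255;0.0001 -0.002 0 0 0 0 255;0.0001 -0.002 0 0 0 0 255;0.0001 -0.002 0 0 0 0 255;0.0001 -0.002 0 0 0 0 255")

```text
time_s: 10.02
ee_pos: [0.5569, 0.164, 0.0305]
eef_rot: [-3.142, -0.0, 0.06]
force: [0.1, 2.7, 3.0]
grip_width: 0.0004
grip_force: 1.6
```

carry_out(motion="0.0001 -0.002 0 0 0 0 255;0.0001 -0.002 0 0 0 0 255;0.0001 -0.002 0 0 0 0 255;0.0001 -0.002 0 0 0 0 255;0.0001 -0.002 0 0 0 0 255")

```text
time_s: 10.43
ee_pos: [0.5573, 0.154, 0.0305]
eef_rot: [-3.142, -0.0, 0.06]
force: [0.5, 2.4, 2.5]
grip_width: 0.0005
grip_force: 1.6
```

carry_out(motion="0.0001 -0.002 0 0 0 0 255;0.0001 -0.002 0 0 0 0 255;0.0001 -0.002 0 0 0 0 255;0.0001 -0.002 0 0 0 0 255;0.0001 -0.002 0 0 0 0 255")

```text
time_s: 10.85
ee_pos: [0.5578, 0.144, 0.0304]
eef_rot: [3.142, 0.0, 0.06]
force: [0.7, 3.5, 1.9]
grip_width: 0.0003
grip_force: 1.6
```

carry_out(motion="0.0001 -0.0015 0 0 0 0 255;0 -0.0015 0 0 0 0 255")

```text
time_s: 11.02
ee_pos: [0.5579, 0.141, 0.0304]
eef_rot: [3.142, -0.0, 0.06]
force: [1.6, 3.4, 1.1]
grip_width: 0.0007
grip_force: 1.5
```

carry_out(motion="0.0001 -0.001 0 0 0 0 255;0 -0.001 0 0 0 0 255")

```text
time_s: 11.18
ee_pos: [0.558, 0.139, 0.0304]
eef_rot: [3.142, 0.0, 0.06]
force: [1.2, 3.0, 1.6]
grip_width: 0.001
grip_force: 1.4
```

carry_out(motion="0.0001 -0.001 0 0 0 0 255;0 0 0 0 0 0 255")

```text
time_s: 11.35
ee_pos: [0.5581, 0.1385, 0.0305]
eef_rot: [-3.141, -0.0, 0.06]
force: [0.0, 5.6, 2.3]
grip_width: 0.0007
grip_force: 2.7
```

Force rising near the expected end. I'll confirm it is the bolt's end of travel.

carry_out(motion="0 -0.001 0 0 0 0 255;0 0 0 0 0 0 255")

```text
time_s: 11.52
ee_pos: [0.558, 0.1383, 0.0305]
eef_rot: [-3.14, -0.0, 0.06]
force: [0.8, 12.0, 0.5]
grip_width: 0.0003
grip_force: 6.1
```

carry_out(motion="0 -0.001 0 0 0 0 255;0 0 0 0 0 0 255")

```text
time_s: 11.68
ee_pos: [0.558, 0.1383, 0.0305]
eef_rot: [-3.138, -0.001, 0.06]
force: [0.7, 18.9, 0.1]
grip_width: 0.0007
grip_force: 9.5
```

carry_out(motion="0 0.002 0 0 0 0 255;0 0.004 0 0 0 0 255;0 0.015 0 0 0 0 255;0 0.02 0 0 0 0 255;0 0 0.03 0 0 0 255;0 0 0.03 0 0 0 255;0 0 0.04 0 0 0 255;0 0 0.04 0 0 0 255;-0.03 0 0.02 0 0 0 255;-0.04 0 0 0 0 0 255;-0.04 0 0 0 0 0 255;-0.04 0 0 0 0 0 255;0 0.03 0 0 0 0 255;0 0.04 0 0 0 0 255;0 0.04 0 0 0 0 255;0 0 0 0 0 0 255;0 0 0 0 0 0 255")

```text
time_s: 13.1
ee_pos: [0.4075, 0.2881, 0.1899]
eef_rot: [3.141, 0.001, 0.062]
force: [0.4, -0.9, -0.3]
grip_width: 0.0002
grip_force: 0.0
```

Run:
```python
from h import *
c,c2,P,P2=rackang(); o=ctrl.get_obs(); print(o['ee_pos'],o['force'])
a=cv2.resize(c2['pixels'][110:280,265:485,::-1],None,fx=3.5,fy=3.5,interpolation=cv2.INTER_CUBIC)
cv2.imwrite('pics/t4.png',a)
z=P2[...,2]
q=P2[(z>.035)&(P2[...,0]>.52)&(P2[...,0]<.59)&(P2[...,1]>.1)&(P2[...,1]<.18)]
print(q.mean(0), cv2.minAreaRect(q[:,:2].astype('float32')*1000))
```

```text
[0.40799193 0.28645394 0.19009391] [ 0.38688015 -0.42850151 -0.12078658]
[0.56608209 0.12084873 0.05053645] ((563.5608520507812, 118.9244384765625), (52.50307846069336, 12.309368133544922), 0.45837855339050293)
```

View pics/t4.png

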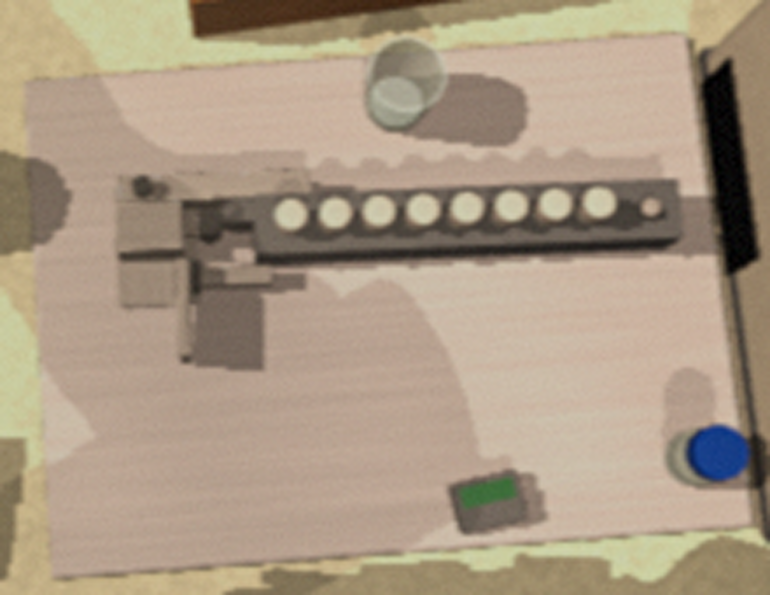

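The rack lies against the stop. The bolt bar (270,275 in the crop) is in front of its end, and the tab (187,310) has moved across by about 40 mm. The vial, beaker and timer are where they were.

```bash
python3 -c "
from station import ctrl
print(ctrl.hand_in())"
```

```text
the job is handed in; nothing more can be done
None
```

The rack is home against the stop and the bolt is pushed fully across in front of it; the highest readings, taken only between moves, were about 16 N on the rack and 19 N on the bolt tab, the vial, beaker and timer did not move, and I handed the job in at about 13 s.

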